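Set out the cheese counter display

ROBOT

A 6-joint arm with a two-finger parallel gripper is mounted at the origin on the work surface. World frame = base frame: x ahead of the robot, y to its left, z up, the work surface at z = 0. Lengths are in m, angles in degrees, forces in N, time in s.
With the tool pointing down it reaches from about 0.35 to 0.875 m from the base axis. Payload 4.2 kg.
Tool frame: the origin (TCP) lies midway between the tips of the shut fingers; the grasp point (between the pads) lies 19 mm behind it (r.pinch_z is the distance from the TCP to the grasp point, in m); z points along the fingers, y is the line along which they close (so a half turn about z gives the same grasp; the last joint's range is limited). The gripper opens to 87 mm and grips with 3 to 60 N. Pads are 19 mm wide; open, the fingers measure 117 mm over their backs; the gripper's body (75 mm by 190 mm) begins 51 mm behind the grasp point.
Start: joints at [-55.428, 22.042, 0.453, 0, -68.411, -14.817], TCP at [0.211, -0.588, 0.223] pointing down, gripper open.
Joint ranges: [-179.83, 179.83], [-69.29, 118.12], [-61.27, 80.66], [-181.25, 117.63], [-171.15, -9.14], [-177.46, 177.46]. Speed limits (degrees/s): [159.86, 159.86, 180, 180, 180, 180].

INTERFACE

Orientations are given as a 3x3 rotation matrix whose columns are the frame's x, y, z axes.
In Python, from station import r, imaging, models gives the robot as it stands. The module is installed in compiled form; this text tells all that it offers.
- The arm moves only by the tool apply_moves, never from a script. Its argument "moves" is a list of rows, each a list of 2 entries, a list of its own where there are three numbers: the shift along the tool's x, y, z in m, then the turn about the tool's z in degrees. A call has 1 to 5 rows; each row shifts and turns the commanded pose from where the row before left it, along the tool's axes as they then stand; what a row does not reach is not made up. A row lasts 1/12 s, in which the tool goes at most 41.7 mm and 7.16 degrees, less where a joint would pass 70% of its speed; a pose out of reach is approached as far as the arm can. A call is refused whole if a number of a shift passes 0.0417 or a number of a turn 7.16, either way. A call with a gripper value outside its range is refused whole. "hand" is the finger opening in m, from 0 to 0.087, set as the call begins (left out, the last holds). The fingers move at their own pace and stop on an object; the grip force is fixed at half the most. Time passes only in rows, so rows that do not move let the fingers close. It gives the time, the measured TCP pose, the force, the opening and the grip force at its end, in the units of the state.
- r.sense(): the state, without advancing time (a new reading comes with each control period).
- imaging.capture(name): name is "scene" or "side" or "wrist"; returns a dict with "frame" (400x640x3 uint8, blue, green, red), "intrinsics" (3x3 intrinsics, pixels), "eye" and "orientation" of the camera in the world. Camera axes: x right, y down, z forward; pixel columns grow to the right and rows downward; lengths in m; the calibration is good to about 2 mm. The wrist camera is an equidistant fisheye: a pixel r from the principal point sees the ray r / f radians off the axis. A picture is of the moment at which its call begins. There is no depth.
- r.finish_job(): hands the job in; it is judged then, once.
Trained networks look in a picture, given as the dict that the camera call returned (one of the last four; its "shot" number tells which), for a name from the list of things; names that differ only in an ending like _2 or _b are one class to them, and where a whole thing is asked for, a point or a joint stands for the part that bears it (a point fixed in the world has none). Each returns a list of dicts, best first, with "confidence" (0 to 1); they miss things now and then, are a little off and sometimes report something else, mostly with a low value. They report only what shows in the picture. A call takes as long as a camera call. They do not tell look-alikes from the thing itself.
- models.cut_out(picture, target): "region" (400x640 bool, what is visible of it) and "extent" ([left, top, width, height] as shares, 0 to 1, of the picture: columns of its width, rows of its height, round what is visible of it).
- models.place_of(picture, target): "at" ([column, row] as shares, 0 to 1, of the picture: columns of its width, rows of its height: a listed point, or the origin of a listed thing).
The state is a dict: "time_s": time; "joints": joint angles; "joint_velocities": joint speeds; "effort": joint torques, N m; "tcp_pos": TCP position; "ee_rot": TCP orientation; "wrist_force": force on the tool from outside, world axes, zero at the start; "moment": the same for the moment, N m; "gripper_width": opening from 0.0 (shut) to 1.0 (fully open); "gripper_force": force on a finger pad.
Only numpy, scipy, OpenCV 4.12 (cv2) and the standard library are available. Lean on these libraries where they do the work, as an engineer would, in place of code of your own. Each camera call takes 0.05 s, during which the arm holds its last target. There are 200 camera calls.

TASK

Set out the display on the cheese counter: the tin that is caught under the lip of the feed chute goes on the middle of the card mat left of the big cheese wheel (slide it back up the chute until it is clear of the lip, then lift it out), and the honey jar on the middle of the mat right of the wheel (left and right as seen from the robot). Set the small round cheese centred on top of the tin, and lay the cheese brick flat, centred on the lid of the big pickle jar. Everything stands upright and is let go, and the oil bottle must not be knocked over.

Things in the scene. Friction and masses are not known exactly. Their poses are not given: they have to be found in the camera images.
- tin: Loose flat-topped metal tin with a paper band: cylinder, diameter 54 mm, height 38 mm, about 150 g. Origin: centre of its underside; z: its axis, to its top. It starts at the low end of the chute, tilted 8 degrees with the floor, its front 9 mm under the lip: it must go 12 mm or more up the chute before it lifts out. It can be gripped across the chute, above the side walls.
- small_cheese: Loose small whitish round cheese: upright cylinder, diameter 48 mm, height 28 mm, about 60 g. Origin: centre of its underside, z up.
- honey_jar: Loose amber glass jar with a steel lid: upright cylinder, diameter 48 mm up to 64 mm, lid diameter 44 mm, total height 80 mm, about 180 g. Origin: centre of its underside, z up.
- cheese_brick: Loose yellow cheese brick, 70 mm (its x) by 44 mm (its y) by 36 mm high, about 130 g. Origin: centre of its underside, z up.
- oil_bottle: Loose green glass oil bottle, diameter 52 mm, height 170 mm, standing in the same row as the small cheese, honey jar and brick. Leave it standing. Origin: centre of its underside, z up.
- chute: Fixed metal chute, 66 mm wide; floor climbs 8 degrees along +x, away from the robot; side walls 8 mm above the floor. Origin: on the table, below the jammed tin's underside centre, where the floor is 22 mm up; x level up the chute, z up. End plate at x -29 mm, 46 mm high; its dark lip, 40 to 44 mm above the floor, reaches back to x -18 mm. The tin stays where it is left.
- wheel: Fixed big whitish round cheese wheel, diameter 98 mm, height 50 mm, in the middle of a white enamel tray 160 by 360 mm (floor 4 mm above the table, rim 14 mm to 16 mm high). Origin: centre of its underside; z up.
- mat_left: Round brown card mat, diameter 72 mm, 2 mm thick, fixed on the tray left (+y side) of the cheese wheel. Origin: centre of its underside, 4 mm above the table; its top is 2 mm higher. x and y: those of the tray, whose long side runs along y. The tin's target.
- mat_right: The same kind of mat, right (-y side) of the cheese wheel. The honey jar's target.
- pickle_jar: Fixed big green glass pickle jar, diameter 92 mm, with a flat steel lid of diameter 84 mm whose top is 120 mm above the table. Origin: centre of its underside; z up. The brick's target is the middle of the lid.
Mind the look-alikes: they are no part of the job. What is shaped like the honey_jar but green or purple is not meant.

How it is judged:
By the outcome, as a careful person would: the job done as asked, in the order asked, and still so for the second after the job is handed in, with the robot touching nothing.
It also fails if it takes over 112 s, if anything falls off the work surface, if the arm or the gripper's body presses on something with over 40 N, if the wrist force passes 120 N, or if a joint passes its speed limit or range.

## Working session

There is one attempt and no reset: what is moved stays moved. The work goes in short steps, Python scripts to look and compute and a tool call to move; the robot and the scene stay as the last step left them, time stands still between calls to the robot, and variables do not carry over. Pictures are saved under pics/ and viewed, at most 14 in all, crops included, and the job is handed in when it is done.

Besides the shell and the picture viewer there is one more tool, called after "Emit:" as a command line: name --argument value ..., lists and objects as JSON in quotes. apply_moves: Moves the arm, as the interface text tells. Its arguments: {"type":"object","properties":{"moves":{"type":"array"},"hand":{"type":"number"}},"required":["moves"]}

```bash
mkdir -p pics
cat > h.py <<'E'
import numpy as np, cv2
from station import r, imaging, models
def ray(p,uv):
    K=np.array(p["intrinsics"]);R=np.array(p["orientation"]);
    x=(uv[0]-K[0,2])/K[0,0];y=(uv[1]-K[1,2])/K[1,1]
    if p.get("_w"):
        t=np.hypot(x,y); d=np.array([x/t*np.sin(t),y/t*np.sin(t),np.cos(t)]) if t>1e-9 else np.array([0,0,1.])
    else:
        d=np.array([x,y,1.]); d/=np.linalg.norm(d)
    return np.array(p["eye"]),R@d
def onz(p,uv,z):
    e,d=ray(p,uv); return e+d*(z-e[2])/d[2]
def tri(rs):
    A=np.zeros((3,3));b=np.zeros(3)
    for e,d in rs:
        P=np.eye(3)-np.outer(d,d);A+=P;b+=P@e
    x=np.linalg.solve(A,b); return x,max(np.linalg.norm((np.eye(3)-np.outer(d,d))@(x-e)) for e,d in rs)
def cap(n):
    p=imaging.capture(n); p2=dict(p); p2["_w"]=(n=="wrist"); return p,p2
E
cat > a.py <<'E'
from h import *
P={}
T="tin small_cheese honey_jar cheese_brick oil_bottle chute wheel mat_left mat_right pickle_jar".split()
for n in ["scene","side","wrist"]:
    p,q=cap(n);P[n]=q;cv2.imwrite(f"pics/{n}0.png",p["frame"])
    print(n,np.round(q["eye"],3),np.round(q["intrinsics"],1).tolist(),np.round(q["orientation"],2).tolist())
    for t in T:
        print(n,t,[(round(d["confidence"],2),round(d["at"][0]*640,1),round(d["at"][1]*400,1),np.round(onz(q,(d["at"][0]*640,d["at"][1]*400),0.0),3).tolist()) for d in models.place_of(p,t)[:4]])
s=r.sense();print(s["time_s"],np.round(s["ee_rot"],3).tolist(),s["tcp_pos"],r.pinch_z)
E
python3 a.py
```

```text
scene [ 1.426 -0.137  0.695] [[390.0, 0.0, 315.7], [0.0, 390.0, 201.7], [0.0, 0.0, 1.0]] [[0.19, 0.6, -0.78], [0.98, -0.12, 0.15], [-0.0, -0.79, -0.61]]
scene tin [(0.58, 420.3, 172.1, [0.453, 0.396, 0.0])]
scene small_cheese [(0.65, 233.0, 245.9, [0.68, -0.208, 0.0])]
scene honey_jar [(0.86, 309.2, 255.6, [0.752, -0.024, 0.0]), (0.77, 318.4, 278.0, [0.827, -0.016, 0.0]), (0.74, 292.3, 234.5, [0.667, -0.054, 0.0]), (0.55, 228.6, 215.3, [0.554, -0.217, 0.0])]
scene cheese_brick [(0.55, 333.3, 228.8, [0.666, 0.057, 0.0]), (0.46, 421.5, 174.4, [0.466, 0.394, 0.0])]
scene oil_bottle [(0.82, 387.4, 225.5, [0.682, 0.204, 0.0])]
scene chute [(0.93, 417.4, 177.9, [0.482, 0.373, 0.0])]
scene wheel [(0.93, 316.4, 189.6, [0.481, 0.048, 0.0]), (0.59, 419.2, 176.5, [0.476, 0.382, 0.0])]
scene mat_left []
scene mat_right [(0.55, 273.8, 195.6, [0.486, -0.083, 0.0]), (0.53, 382.1, 228.0, [0.689, 0.186, 0.0])]
scene pickle_jar [(0.56, 182.3, 200.2, [0.456, -0.349, 0.0]), (0.45, 387.1, 228.2, [0.692, 0.199, 0.0])]
side [0.118 0.616 0.826] [[386.5, 0.0, 321.5], [0.0, 386.5, 200.5], [0.0, 0.0, 1.0]] [[-
[... 693 characters left out ...]
 0.0])]
side mat_right [(0.87, 368.9, 205.5, [0.519, -0.088, 0.0]), (0.64, 329.6, 264.6, [0.479, 0.152, 0.0])]
side pickle_jar [(0.7, 433.0, 168.2, [0.45, -0.359, -0.0])]
wrist [ 0.138 -0.616  0.384] [[309.7, 0.0, 323.8], [0.0, 309.7, 198.3], [0.0, 0.0, 1.0]] [[-0.34, 0.9, 0.27], [0.94, 0.32, 0.1], [0.0, 0.28, -0.96]]
wrist tin [(0.45, 603.9, 379.5, [0.509, 0.462, 0.0])]
wrist small_cheese []
wrist honey_jar []
wrist cheese_brick []
wrist oil_bottle []
wrist chute [(0.63, 599.8, 371.9, [0.474, 0.376, 0.0])]
wrist wheel []
wrist mat_left []
wrist mat_right []
wrist pickle_jar []
1.65 [[-0.941, -0.338, -0.0], [-0.338, 0.941, -0.0], [0.0, 0.0, -1.0]] [ 0.21126197 -0.58819674  0.22256245] 0.0187
```

View pics.

View pics/scene0.png

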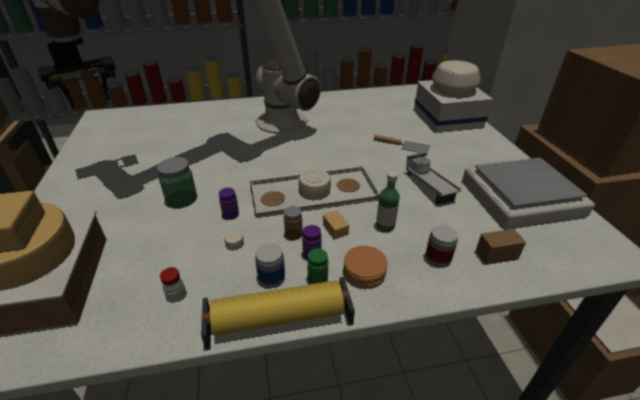

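View pics/side0.png

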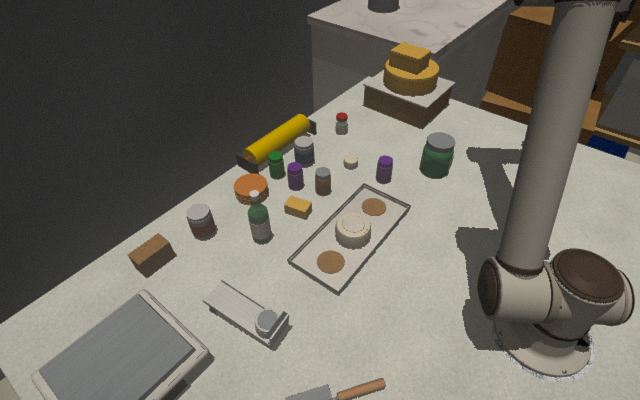

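```bash
cat >> h.py <<'E'
from scipy.optimize import least_squares
def proj(q,X):
    c=(np.atleast_2d(X)-np.array(q["eye"]))@np.array(q["orientation"]);K=np.array(q["intrinsics"])
    if q.get("_w"):
        h=np.hypot(c[:,0],c[:,1]);s=np.arctan2(h,c[:,2])/np.maximum(h,1e-9);m=c[:,:2]*s[:,None]
    else: m=c[:,:2]/c[:,2:]
    return np.c_[m[:,0]*K[0,0]+K[0,2],m[:,1]*K[1,1]+K[1,2]]
def cyl(parts,n=48):
    a=np.linspace(0,2*np.pi,n,endpoint=False)
    return np.vstack([np.c_[d/2*np.cos(a),d/2*np.sin(a),0*a+z] for d,z in parts])
def box(l,w,h): return np.array([[sx*l/2,sy*w/2,z] for sx in(-1,1) for sy in(-1,1) for z in(0,h)])
def Rz(t): c,s=np.cos(t),np.sin(t); return np.array([[c,-s,0],[s,c,0],[0,0,1]])
def cut(p,t,near):
    """mask of target whose mask centre is nearest pixel near; returns region, conf"""
    b=None
    for d in models.cut_out(p,t):
        v,u=np.nonzero(d["region"]); 
        if len(u)==0: continue
        k=np.hypot(u.mean()-near[0],v.mean()-near[1])
        if b is None or k<b[0]: b=(k,d["region"],d["confidence"])
    return (None,0) if b is None or b[0]>25 else b[1:]
A=np.deg2rad(np.arange(0,180,15.))
def sup(uv):  # support widths in several directions
    s=uv@np.array([np.cos(A),np.sin(A)]); return np.r_[s.max(0),s.min(0)]
def fit(obs,M,x0,yaw=None,z=None):
    """obs: list of (q,region); M model points; free x,y,(z),(yaw)"""
    S=[]
    for q,g in obs:
        v,u=np.nonzero(g); c=np.vstack([np.c_[u+a,v+b] for a in(-.5,.5) for b in(-.5,.5)]); S.append(sup(c))
    def f(w):
        w=list(w);t=np.array([w[0],w[1],z if z is not None else w[2]])
        X=M@Rz(w[-1] if yaw is not None else 0).T+t
        return np.concatenate([sup(proj(q,X))-s for (q,g),s in zip(obs,S)])
    w0=list(x0[:2])+([] if z is not None else [x0[2]])+([] if yaw is None else [yaw])
    o=least_squares(f,w0,loss="soft_l1",x_scale=[.01]*(len(w0)-(yaw is not None))+([.2] if yaw is not None else []))
    return o.x,np.sqrt(np.mean(o.fun**2))
MD=dict(small_cheese=cyl([(.048,0),(.048,.028)]),honey_jar=cyl([(.048,0),(.048,.064),(.044,.08)]),cheese_brick=box(.07,.044,.036),
 oil_bottle=cyl([(.052,0),(.052,.1)]),wheel=cyl([(.098,0),(.098,.05)]),mat_left=cyl([(.072,0),(.072,.002)]),mat_right=cyl([(.072,0),(.072,.002)]),
 pickle_jar=cyl([(.092,0),(.092,.1),(.084,.12)]),tin=cyl([(.054,0),(.054,.038)])@np.array([[np.cos(.14),0,np.sin(.14)],[0,1,0],[-np.sin(.14),0,np.cos(.14)]]) )
MD["tin"][:,0]*=1
E
cat > b.py <<'E'
from h import *
G=dict(small_cheese=(.668,-.205,0),honey_jar=(.667,-.05,0),cheese_brick=(.66,.06,0),wheel=(.485,.04,.004),mat_left=(.483,.15,.004),mat_right=(.5,-.08,.004),pickle_jar=(.453,-.354,0),tin=(.455,.385,.022))
MD["tin"][:,0]*=1
obs={t:[] for t in G}
for n in ["scene","side"]:
    p,q=cap(n)
    for t in G:
        g,c=cut(p,t,proj(q,MD[t]+np.array(G[t])).mean(0))
        if g is not None: obs[t].append((q,g)); print(n,t,round(c,2),int(g.sum()))
    g=models.cut_out(p,"chute")
    if g:
        v,u=np.nonzero(g[0]["region"]); rc=cv2.minAreaRect(np.c_[u,v].astype(np.float32)); 
        print("chute",np.round([onz(q,c,.025) for c in cv2.boxPoints(rc)],3).tolist())
for t in G:
    o=obs[t]
    for k in [o]+[[a] for a in o]:
      if len(k)==0: continue
      two=len(k)>1
      if t=="cheese_brick":
        for y in (0,1.,2.): print(t,len(k),fit(k,MD[t],G[t],yaw=y,z=None if two else G[t][2]))
      else: print(t,len(k),fit(k,MD[t],G[t],z=None if two else G[t][2]))
E
python3 b.py
```

```text
scene small_cheese 0.88 271
scene honey_jar 0.97 581
scene cheese_brick 0.78 560
scene wheel 0.69 779
scene mat_left 0.79 271
scene mat_right 0.77 299
scene pickle_jar 0.86 1561
scene tin 0.69 280
chute [[0.437, 0.321, 0.025], [0.326, 0.437, 0.025], [0.604, 0.461, 0.025], [0.681, 0.36, 0.025]]
side small_cheese 0.74 178
side honey_jar 0.75 426
side cheese_brick 0.62 475
side wheel 0.86 1050
side mat_left 0.67 468
side mat_right 0.72 338
side pickle_jar 0.96 1224
side tin 0.59 478
small_cheese 2 (array([ 6.72857149e-01, -2.05092311e-01,  2.51453540e-04]), np.float64(0.7498175529038054))
small_cheese 1 (array([ 0.67185987, -0.2052454 ]), np.float64(0.9956158089666721))
small_cheese 1 (array([ 0.67328315, -0.20524135]), np.float64(0.31844855134126476))
honey_jar 2 (array([ 6.66229691e-01, -5.18830044e-02,  4.02172457e-04]), np.float64(0.3206846606361315))
honey_jar 1 (array([ 0.66559651, -0.05204979]), np.float64(0.33405417310609015))
honey_jar 1 (array([ 0.6664919 , -0.05175414]), np.float64(0.2912871094977148))
cheese_brick 2 (array([0.66886168, 0.06148861, 0.00143321, 0.26776475]), n
[... 1309 characters left out ...]
8800477,  0.00452399]), np.float64(0.4099402708675796))
mat_right 1 (array([ 0.50392794, -0.08771796]), np.float64(0.4625343385097168))
mat_right 1 (array([ 0.5041191 , -0.08874511]), np.float64(0.33756792538313635))
pickle_jar 2 (array([ 0.44776382, -0.35279082,  0.00108062]), np.float64(0.47023305483590855))
pickle_jar 1 (array([ 0.44548295, -0.35336164]), np.float64(0.279986786116128))
pickle_jar 1 (array([ 0.44846174, -0.35386403]), np.float64(0.5625035049050499))
tin 2 (array([0.47641577, 0.38121275, 0.0217008 ]), np.float64(1.2908491973601939))
tin 1 (array([0.47663243, 0.38116638]), np.float64(0.5094431064991787))
tin 1 (array([0.47633812, 0.3812513 ]), np.float64(1.7500080440695167))
```

Emit:
apply_moves --moves '[[[-0.03, 0.0235, -0.006], 0], [[-0.03, 0.0235, -0.006], 0], [[-0.03, 0.0235, -0.006], 0], [[-0.03, 0.0235, -0.006], 0], [[-0.03, 0.0235, -0.006], 0]]'

```text
time_s: 3.07
tcp_pos: [0.3132, -0.4254, 0.2529]
ee_rot: [[-0.941, -0.338, 0.0], [-0.338, 0.941, -0.0], [-0.0, -0.0, -1.0]]
wrist_force: [0.5, -0.9, 0.5]
gripper_width: 0.995
gripper_force: 0.0
```

Emit:
apply_moves --moves '[[[-0.03, 0.0235, -0.004], 0], [[-0.03, 0.0235, -0.004], 0], [[-0.03, 0.0235, -0.004], 0], [[-0.03, 0.0235, -0.004], 0], [[-0.03, 0.0235, -0.004], 0]]'

```text
time_s: 3.48
tcp_pos: [0.4148, -0.2639, 0.2731]
ee_rot: [[-0.941, -0.338, 0.001], [-0.338, 0.941, -0.0], [-0.001, -0.001, -1.0]]
wrist_force: [0.7, -1.0, -0.2]
gripper_width: 1.001
gripper_force: 0.0
```

Emit:
apply_moves --moves '[[[-0.03, 0.0235, 0], 0], [[-0.03, 0.0235, 0], 0], [[-0.014, 0.035, 0], 0], [[-0.014, 0.035, 0], 0], [[-0.014, 0.035, 0], 0]]'

```text
time_s: 3.9
tcp_pos: [0.4588, -0.0863, 0.2726]
ee_rot: [[-0.941, -0.338, 0.0], [-0.338, 0.941, 0.0], [-0.0, -0.0, -1.0]]
wrist_force: [0.3, -1.2, 0.0]
gripper_width: 0.996
gripper_force: 0.0
```

Emit:
apply_moves --moves '[[[-0.014, 0.035, 0], 0], [[-0.014, 0.035, 0], 0], [[-0.014, 0.035, 0], 0], [[-0.014, 0.035, 0], 0], [[-0.014, 0.035, 0], 0]]'

```text
time_s: 4.32
tcp_pos: [0.4652, 0.1022, 0.273]
ee_rot: [[-0.941, -0.338, 0.001], [-0.338, 0.941, 0.001], [-0.001, 0.0, -1.0]]
wrist_force: [1.3, -0.8, 0.3]
gripper_width: 1.0
gripper_force: 0.0
```

Emit:
apply_moves --moves '[[[-0.014, 0.035, 0], 0], [[-0.014, 0.035, 0], 0], [[-0.014, 0.035, 0], 0], [[-0.014, 0.035, 0], 0], [[-0.014, 0.035, 0], 0]]'

```text
time_s: 4.73
tcp_pos: [0.4719, 0.2906, 0.2729]
ee_rot: [[-0.941, -0.338, 0.001], [-0.338, 0.941, 0.0], [-0.001, 0.0, -1.0]]
wrist_force: [-0.0, -0.3, -0.0]
gripper_width: 0.999
gripper_force: 0.0
```

Emit:
apply_moves --moves '[[[-0.014, 0.035, 0], 0], [[-0.014, 0.035, 0], 0], [[0, 0, 0], 6], [[0, 0, 0], 6], [[0, 0, 0], 0]]'

```text
time_s: 5.15
tcp_pos: [0.4747, 0.3648, 0.272]
ee_rot: [[-0.991, -0.134, -0.001], [-0.134, 0.991, -0.001], [0.001, -0.001, -1.0]]
wrist_force: [-0.7, 0.6, -0.5]
gripper_width: 0.999
gripper_force: 0.0
```

```bash
cat > c.py <<'E'
import sys
from h import *
s=r.sense();print(s["time_s"],np.round(s["tcp_pos"],4),"yawx",np.round(np.degrees(np.arctan2(s["ee_rot"][1][0],s["ee_rot"][0][0])),2),"j6",s["joints"][5])
p,q=cap("wrist");cv2.imwrite("pics/w1.png",p["frame"])
for n in ["tin","chute"]:
    for d in models.place_of(p,n): print(n,d["confidence"],np.array(d["at"])*[640,400],onz(q,np.array(d["at"])*[640,400],.022 if n=="tin" else 0))
g,c=cut(p,"tin",proj(q,MD["tin"]+[.476,.381,.022]).mean(0))
if g is not None: print(c,g.sum(),fit([(q,g)],MD["tin"],(.476,.381),z=.022))
for d in models.cut_out(p,"chute"):
    v,u=np.nonzero(d["region"]); rc=cv2.minAreaRect(np.c_[u,v].astype(np.float32))
    print("chute",d["confidence"],np.round([onz(q,k,.03) for k in cv2.boxPoints(rc)],3).tolist())
E
python3 c.py
```

```text
5.15 [0.4747 0.3648 0.272 ] yawx -172.28 j6 -135.30032396669876
tin 0.93 [336.192 171.6  ] [0.47809436 0.38007754 0.022     ]
chute 0.83 [336.  165.8] [0.47406927 0.38007989 0.        ]
chute 0.75 [ 70.208 155.08 ] [ 5.04696937e-01 -1.00783119e-01 -5.55111512e-17]
0.62 1287 (array([0.47676517, 0.37936094]), np.float64(1.7018708734805021))
chute 0.76 [[0.443, 0.342, 0.03], [0.433, 0.413, 0.03], [0.613, 0.445, 0.03], [0.623, 0.364, 0.03]]
```

View pics/w1.png

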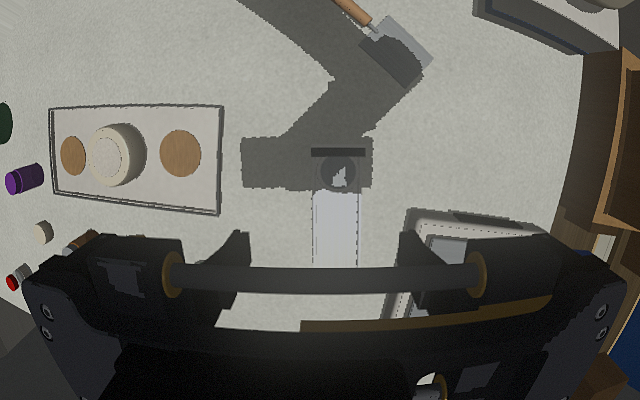

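```bash
cat > d.py <<'E'
from h import *
p,q=cap("wrist")
g=cv2.cvtColor(p["frame"],cv2.COLOR_BGR2GRAY).astype(float)
for y in range(190,270,8):
    row=g[y]; L=row[290:335];R=row[335:380]
    dl=np.diff(L);dr=np.diff(R)
    print(y,290.5+np.argmax(dl),dl.max(),335.5+np.argmin(dr),dr.min())
for z in (.03,.035):
  for uv in [(311,152),(366,152),(312,190),(312,265),(358.5,190),(357.5,265)]: print(uv,np.round(onz(q,uv,.064 if uv[1]==152 else z+ (uv[1]-190)*.0001),4))
E
python3 d.py
```

```text
190 317.5 91.0 360.5 -13.0
198 312.5 57.0 357.5 -60.0
206 312.5 57.0 357.5 -42.0
214 312.5 53.0 358.5 -28.0
222 313.5 10.0 356.5 -45.0
230 316.5 27.0 356.5 -51.0
238 316.5 27.0 356.5 -59.0
246 314.5 24.0 356.5 -75.0
254 313.5 36.0 356.5 -60.0
262 313.5 56.0 356.5 -104.0
(311, 152) [0.4508 0.3427 0.064 ]
(366, 152) [0.4415 0.4086 0.064 ]
(312, 190) [0.5068 0.3498 0.03  ]
(312, 265) [0.6164 0.3636 0.0375]
(358.5, 190) [0.4982 0.4123 0.03  ]
(357.5, 265) [0.6078 0.4293 0.0375]
(311, 152) [0.4508 0.3427 0.064 ]
(366, 152) [0.4415 0.4086 0.064 ]
(312, 190) [0.5054 0.3498 0.035 ]
(312, 265) [0.6136 0.3635 0.0425]
(358.5, 190) [0.497  0.4116 0.035 ]
(357.5, 265) [0.6052 0.4283 0.0425]
```

Run:
```python
import cv2
i=cv2.imread("pics/w1.png")[130:280,280:400];cv2.imwrite("pics/w1c.png",cv2.resize(i,None,fx=4,fy=4,interpolation=cv2.INTER_CUBIC))
```

```text
(no output)
```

View pics/w1c.png

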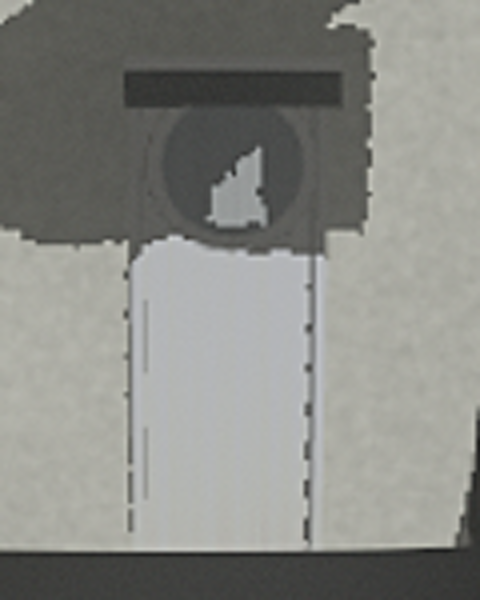

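Run:
```python
from h import *
p,q=cap("wrist")
t=np.radians(8);X=np.array([np.cos(t),np.sin(t),0])
top=onz(q,(338,171.3),.0596);print("top",top,"orig",top+.0053*X)
for v in (147.5,156.8):
  print(v,onz(q,(338.3,v),.061))
# model projection check
for o in [(.476,.380),(.4715,.380)]:
  o=np.array([*o,0]);pts=[o+X*x+[0,0,z] for x,z in [(-.029,.064),(-.018,.061),(-.018,.0635),(-.0053,.0596),(-.0053+.0267,.0634)]]
  print(np.round(proj(q,pts),1).tolist())
```

```text
top [0.47077954 0.37871113 0.0596    ] orig [0.47602796 0.37944875 0.0596    ]
147.5 [0.44125255 0.37471278 0.061     ]
156.8 [0.45258053 0.37635707 0.061     ]
[[338.7, 152.8], [338.6, 161.4], [338.7, 161.7], [338.4, 171.3], [338.4, 193.0]]
[[339.3, 149.2], [339.1, 157.8], [339.2, 158.1], [339.0, 167.8], [339.0, 189.5]]
```

Emit:
apply_moves --moves '[[[0.0018, 0.0143, 0.036], 0], [[0, 0, 0.036], 0], [[0, 0, 0.036], 0], [[0, 0, 0.036], 0], [[0, 0, 0.036], 0]]'

```text
time_s: 5.92
tcp_pos: [0.4713, 0.3777, 0.0916]
ee_rot: [[-0.991, -0.135, 0.001], [-0.135, 0.991, 0.001], [-0.001, 0.001, -1.0]]
wrist_force: [0.9, -0.2, -0.2]
gripper_width: 1.005
gripper_force: 0.0
```

Emit:
apply_moves --moves '[[[0, 0, 0.02], 0], [[0, 0, 0.02], 0], [[0, 0, 0.014], 0], [[0, 0, 0.004], 0], [[0, 0, 0], 0]]'

```text
time_s: 6.33
tcp_pos: [0.471, 0.3772, 0.0335]
ee_rot: [[-0.991, -0.135, -0.001], [-0.135, 0.991, -0.002], [0.002, -0.002, -1.0]]
wrist_force: [-0.2, 0.4, 0.5]
gripper_width: 1.001
gripper_force: 0.0
```

Emit:
apply_moves --moves '[[[0, 0, 0], 0], [[0, 0, 0], 0], [[0, 0, 0], 0], [[0, 0, 0], 0], [[0, 0, 0], 0]]' --hand 0.045

```text
time_s: 6.75
tcp_pos: [0.4714, 0.3782, 0.0353]
ee_rot: [[-0.991, -0.135, 0.001], [-0.135, 0.991, 0.001], [-0.001, 0.001, -1.0]]
wrist_force: [-0.0, 0.4, -0.1]
gripper_width: 0.705
gripper_force: 0.0
```

Emit:
apply_moves --moves '[[[0, 0, 0], 0], [[0, 0, 0], 0], [[0, 0, 0], 0], [[0, 0, 0], 0]]'

```text
time_s: 7.08
tcp_pos: [0.4719, 0.3794, 0.0354]
ee_rot: [[-0.991, -0.136, 0.002], [-0.136, 0.991, 0.003], [-0.003, 0.003, -1.0]]
wrist_force: [-0.5, 4.1, 3.1]
gripper_width: 0.616
gripper_force: 30.0
```

Emit:
apply_moves --moves '[[[-0.004, 0, -0.0006], 0], [[-0.004, 0, -0.0006], 0], [[-0.004, 0, -0.0006], 0], [[-0.004, 0, -0.0006], 0], [[-0.004, 0, -0.0006], 0]]'

```text
time_s: 7.5
tcp_pos: [0.486, 0.3812, 0.0376]
ee_rot: [[-0.991, -0.134, -0.008], [-0.134, 0.991, -0.001], [0.008, -0.0, -1.0]]
wrist_force: [-18.2, 6.5, 9.1]
gripper_width: 0.614
gripper_force: 30.0
```

Emit:
apply_moves --moves '[[[-0.002, 0, -0.0004], 0], [[0, 0, -0.001], 0], [[0, 0, 0], 0]]'

```text
time_s: 7.75
tcp_pos: [0.4909, 0.382, 0.0384]
ee_rot: [[-0.991, -0.134, -0.003], [-0.134, 0.991, 0.001], [0.003, 0.001, -1.0]]
wrist_force: [-5.9, 6.9, 1.1]
gripper_width: 0.616
gripper_force: 30.0
```

Run:
```python
from h import *
s=r.sense();print(s["time_s"],np.round(s["wrist_force"],1))
p,q=cap("wrist");cv2.imwrite("pics/w2.png",p["frame"])
tip=np.array(s["tcp_pos"]);print(proj(q,[tip,tip+[0,0,.019],tip+[0,0,.0225]]))
```

```text
7.75 [-5.9  6.9  1.1]
[[327.2706906  248.54958767]
 [327.70047023 264.1475725 ]
 [327.78909052 267.37960868]]
```

View pics/w2.png

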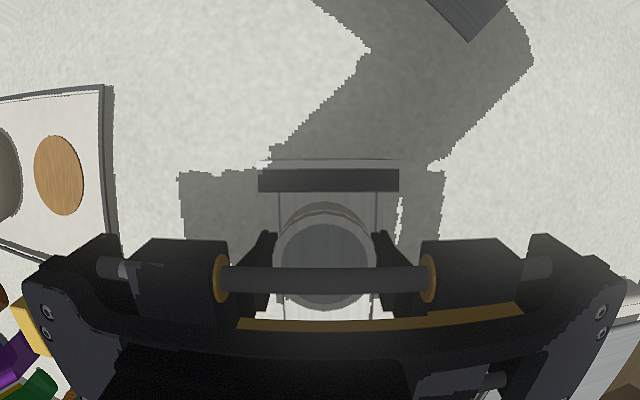

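Emit:
apply_moves --moves '[[[0, 0, -0.01], 0], [[0, 0, -0.015], 0], [[0, 0, -0.02], 0], [[0, 0, -0.02], 0], [[0.0055, -0.0332, 0], 0]]'

```text
time_s: 8.22
tcp_pos: [0.4946, 0.352, 0.1074]
ee_rot: [[-0.99, -0.14, 0.007], [-0.14, 0.99, 0.005], [-0.008, 0.004, -1.0]]
wrist_force: [1.4, 1.1, -0.1]
gripper_width: 0.614
gripper_force: 30.0
```

Emit:
apply_moves --moves '[[[0.0055, -0.0332, 0], 0], [[0.0055, -0.0332, 0], 0], [[0.0055, -0.0332, 0], 0], [[0.0055, -0.0332, 0], 0], [[0.0055, -0.0332, 0], 0]]'

```text
time_s: 8.63
tcp_pos: [0.4855, 0.1761, 0.103]
ee_rot: [[-0.991, -0.135, -0.004], [-0.135, 0.991, -0.003], [0.004, -0.002, -1.0]]
wrist_force: [1.6, -0.5, -1.1]
gripper_width: 0.618
gripper_force: 30.0
```

Emit:
apply_moves --moves '[[[0.0055, -0.0332, 0], 0], [[0, 0, 0.015], 0], [[0, 0, 0.015], 0], [[0, 0, 0], 0]]'

```text
time_s: 8.97
tcp_pos: [0.4832, 0.1424, 0.071]
ee_rot: [[-0.991, -0.132, -0.008], [-0.132, 0.991, -0.004], [0.009, -0.003, -1.0]]
wrist_force: [-1.1, -0.5, -0.8]
gripper_width: 0.612
gripper_force: 30.0
```

Run:
```python
from h import *
s=r.sense();print(s["time_s"],np.round(s["wrist_force"],1),np.round(s["tcp_pos"],4),s["joints"][5])
p,q=cap("wrist");cv2.imwrite("pics/w3.png",p["frame"])
g,c=cut(p,"mat_left",proj(q,[[.4836,.1463,.005]])[0])
if g is not None: print(c,fit([(q,g)],MD["mat_left"],(.4836,.1463),z=.004))
print(proj(q,[[.4836,.1463,.006]]))
```

```text
8.9667 [-1.1 -0.5 -0.8] [0.4832 0.1424 0.071 ] -117.24225540076309
0.76 (array([0.48019886, 0.14431535]), np.float64(6.877685793786912))
[[331.57133865 213.93803275]]
```

View pics/w3.png

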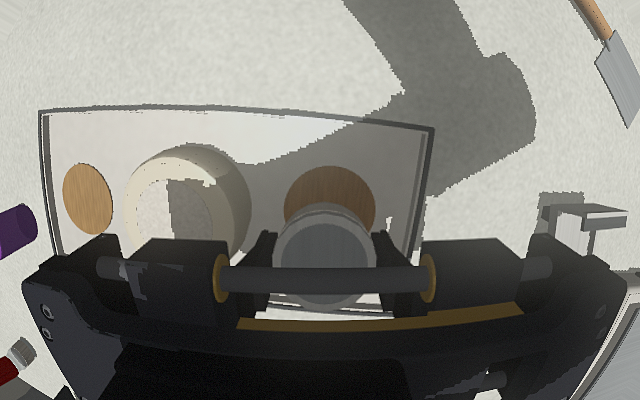

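Emit:
apply_moves --moves '[[[0, 0.003, 0.015], 0], [[0, 0, 0.015], 0], [[0, 0, 0.01], 0], [[0, 0, 0.003], 0], [[0, 0, 0], 0]]'

```text
time_s: 9.48
tcp_pos: [0.4855, 0.1483, 0.0305]
ee_rot: [[-0.991, -0.135, -0.001], [-0.135, 0.991, -0.001], [0.002, -0.001, -1.0]]
wrist_force: [0.4, -0.2, -0.7]
gripper_width: 0.616
gripper_force: 30.0
```

Emit:
apply_moves --moves '[[[0, 0, 0.002], 0], [[0, 0, 0.002], 0], [[0, 0, 0], 0]]'

```text
time_s: 9.73
tcp_pos: [0.486, 0.1485, 0.0272]
ee_rot: [[-0.991, -0.135, 0.0], [-0.135, 0.991, 0.0], [-0.001, 0.0, -1.0]]
wrist_force: [-0.2, -0.8, -1.0]
gripper_width: 0.613
gripper_force: 30.0
```

Emit:
apply_moves --moves '[[[0.0027, -0.0019, 0], 0], [[0, 0, 0.002], 0], [[0, 0, 0.0015], 0], [[0, 0, 0], 0]]'

```text
time_s: 10.07
tcp_pos: [0.4832, 0.146, 0.0233]
ee_rot: [[-0.991, -0.135, -0.0], [-0.135, 0.991, -0.0], [0.0, -0.0, -1.0]]
wrist_force: [1.2, -0.4, -1.3]
gripper_width: 0.615
gripper_force: 30.0
```

Emit:
apply_moves --moves '[[[0, 0, 0.0015], 0], [[0, 0, 0.001], 0], [[0, 0, 0], 0]]'

```text
time_s: 10.32
tcp_pos: [0.4841, 0.1463, 0.022]
ee_rot: [[-0.991, -0.136, 0.001], [-0.136, 0.991, -0.0], [-0.001, -0.0, -1.0]]
wrist_force: [-1.6, -0.9, 7.1]
gripper_width: 0.614
gripper_force: 30.0
```

Contact. Press slightly, then release in a limited opening.

Emit:
apply_moves --moves '[[[0, 0, 0.001], 0], [[0, 0, 0.001], 0], [[0, 0, 0], 0]]'

```text
time_s: 10.57
tcp_pos: [0.4853, 0.1465, 0.0208]
ee_rot: [[-0.991, -0.137, 0.003], [-0.137, 0.991, 0.001], [-0.003, 0.0, -1.0]]
wrist_force: [0.2, -2.9, 10.4]
gripper_width: 0.611
gripper_force: 30.0
```

Emit:
apply_moves --moves '[[[0, 0, 0], 0], [[0, 0, 0], 0], [[0, 0, 0], 0]]' --hand 0.063

```text
time_s: 10.82
tcp_pos: [0.4833, 0.1461, 0.0189]
ee_rot: [[-0.991, -0.135, -0.0], [-0.135, 0.991, 0.0], [0.0, 0.0, -1.0]]
wrist_force: [0.3, -0.2, -0.2]
gripper_width: 0.703
gripper_force: 0.0
```

Emit:
apply_moves --moves '[[[0, 0, -0.01], 0], [[0, 0, -0.03], 0], [[0, 0, -0.03], 0], [[0, 0, -0.03], 0], [[0, 0, -0.03], 0]]'

```text
time_s: 11.23
tcp_pos: [0.4831, 0.146, 0.1508]
ee_rot: [[-0.991, -0.135, -0.0], [-0.135, 0.991, -0.0], [0.0, -0.0, -1.0]]
wrist_force: [0.4, -0.0, -0.5]
gripper_width: 0.726
gripper_force: 0.0
```

Emit:
apply_moves --moves '[[[-0.035, 0, -0.02], 0], [[-0.035, 0, 0], 0], [[0, 0, 0], 0]]'

```text
time_s: 11.48
tcp_pos: [0.5584, 0.1571, 0.171]
ee_rot: [[-0.991, -0.135, 0.007], [-0.135, 0.991, 0.002], [-0.007, 0.001, -1.0]]
wrist_force: [0.6, -0.4, -0.1]
gripper_width: 0.724
gripper_force: 0.0
```

```bash
cat > e.py <<'E'
import sys
from h import *
# usage: e.py guessjson : fit things in views scene/side/wrist
s=r.sense();print(s["time_s"],np.round(s["tcp_pos"],4),"yawx",np.round(np.degrees(np.arctan2(s["ee_rot"][1][0],s["ee_rot"][0][0])),2),"j6",round(s["joints"][5],1))
MD["tin"]=cyl([(.054,0),(.054,.038)])
import ast
G=ast.literal_eval(sys.argv[1]); V=sys.argv[2].split(",")
obs={t:[] for t in G}
for n in V:
    p,q=cap(n); cv2.imwrite(f"pics/{n}_{int(s['time_s']*100)}.png",p["frame"])
    for t in G:
        g,c=cut(p,t,proj(q,MD[t]+np.array(G[t])).mean(0))
        if g is None: print(n,t,"none"); continue
        obs[t].append((q,g)); y=.26 if t=="cheese_brick" else None
        w,e=fit([(q,g)],MD[t],G[t],yaw=y,z=G[t][2]); print(n,t,round(c,2),np.round(w,4),round(e,2))
for t,o in obs.items():
    if len(o)>1: w,e=fit(o,MD[t],G[t],yaw=.26 if t=="cheese_brick" else None); print("ALL",t,np.round(w,4),round(e,2))
E
python3 e.py "{'tin':(.4836,.1463,.006),'mat_left':(.4836,.1463,.004),'mat_right':(.504,-.088,.004),'honey_jar':(.666,-.052,0),'cheese_brick':(.669,.0615,0)}" scene,side,wrist
```

```text
11.4833 [0.5584 0.1571 0.171 ] yawx -172.25 j6 -114.1
scene tin 0.62 [0.4847 0.1473] 0.42
scene mat_left 0.48 [0.4849 0.1447] 0.66
scene mat_right 0.61 [ 0.5023 -0.0878] 0.27
scene honey_jar 0.81 [ 0.6648 -0.0514] 0.43
scene cheese_brick 0.77 [0.6678 0.0612 0.2385] 0.97
side tin 0.98 [0.4861 0.1457] 0.48
side mat_left 0.57 [0.4761 0.1478] 3.55
side mat_right 0.8 [ 0.5039 -0.0888] 0.33
side honey_jar 0.76 [ 0.6584 -0.0477] 5.47
side cheese_brick 0.48 [ 0.6532  0.042  -0.8755] 6.62
wrist tin none
wrist mat_left 0.68 [0.4809 0.1441] 3.84
wrist mat_right 0.88 [ 0.5045 -0.09  ] 0.56
wrist honey_jar none
wrist cheese_brick 0.96 [ 0.6639  0.0504 -0.2647] 20.37
ALL tin [0.4857 0.1465 0.0068] 0.48
ALL mat_left [ 0.4805  0.1443 -0.001 ] 3.0
ALL mat_right [ 0.5042 -0.0883  0.006 ] 0.41
ALL honey_jar [ 0.6556 -0.0502 -0.0084] 3.45
ALL cheese_brick [ 0.6638  0.0609 -0.0068  0.2299] 12.84
```

Emit:
apply_moves --moves '[[[-0.0112, -0.0317, 0], 0], [[-0.0112, -0.0317, 0], 0], [[-0.0112, -0.0317, 0], 0], [[-0.0112, -0.0317, 0], 0], [[-0.0112, -0.0317, 0], 0]]' --hand 0.087

```text
time_s: 12.8
tcp_pos: [0.6303, 0.0048, 0.169]
ee_rot: [[-0.991, -0.135, 0.0], [-0.135, 0.991, -0.0], [-0.0, -0.0, -1.0]]
wrist_force: [-0.4, -0.2, -0.5]
gripper_width: 0.971
gripper_force: 0.0
```

Emit:
apply_moves --moves '[[[-0.0112, -0.0317, 0], 0], [[-0.0112, -0.0317, 0], 0], [[0, 0, 0.02], 0], [[0, 0, 0.02], 0], [[0, 0, 0], 0]]'

```text
time_s: 13.22
tcp_pos: [0.6577, -0.0546, 0.1241]
ee_rot: [[-0.991, -0.132, -0.009], [-0.132, 0.991, 0.0], [0.009, 0.002, -1.0]]
wrist_force: [0.1, 0.6, -1.6]
gripper_width: 1.0
gripper_force: 0.0
```

Emit:
apply_moves --moves '[[[0, 0, 0], 0], [[0, 0, 0], 0]]'

```text
time_s: 13.38
tcp_pos: [0.6611, -0.0535, 0.1301]
ee_rot: [[-0.991, -0.136, 0.001], [-0.136, 0.991, -0.001], [-0.001, -0.001, -1.0]]
wrist_force: [-0.1, 0.1, 0.2]
gripper_width: 1.001
gripper_force: 0.0
```

```bash
python3 e.py "{'honey_jar':(.666,-.052,0),'tin':(.4857,.1465,.006),'mat_right':(.504,-.088,.004)}" wrist
```

```text
13.3833 [ 0.6611 -0.0535  0.1301] yawx -172.19 j6 -91.6
wrist honey_jar 0.82 [ 0.6664 -0.0531] 0.59
wrist tin 0.95 [0.4868 0.1447] 0.46
wrist mat_right 0.67 [ 0.5051 -0.0903] 2.59
```

Emit:
apply_moves --moves '[[[-0.0054, 0.0003, 0.02], 0], [[0, 0, 0.03], 0], [[0, 0, 0.03], 0], [[0, 0, 0.02], 0], [[0, 0, 0], 0]]'

```text
time_s: 14.0
tcp_pos: [0.6624, -0.0526, 0.0245]
ee_rot: [[-0.991, -0.134, -0.009], [-0.134, 0.991, -0.0], [0.009, 0.001, -1.0]]
wrist_force: [-0.3, -0.0, -0.7]
gripper_width: 0.997
gripper_force: 0.0
```

Emit:
apply_moves --moves '[[[0, 0, 0], 0], [[0, 0, 0], 0], [[0, 0, 0], 0], [[0, 0, 0], 0], [[0, 0, 0], 0]]' --hand 0.038

```text
time_s: 14.42
tcp_pos: [0.6665, -0.0525, 0.0306]
ee_rot: [[-0.991, -0.135, 0.003], [-0.135, 0.991, 0.0], [-0.003, -0.0, -1.0]]
wrist_force: [0.1, -0.2, -0.1]
gripper_width: 0.711
gripper_force: 0.0
```

Emit:
apply_moves --moves '[[[0, 0, 0], 0], [[0, 0, 0], 0], [[0, 0, 0], 0], [[0, 0, 0], 0], [[0, 0, 0], 0]]'

```text
time_s: 14.83
tcp_pos: [0.666, -0.0524, 0.0296]
ee_rot: [[-0.991, -0.135, 0.001], [-0.135, 0.991, 0.0], [-0.001, 0.0, -1.0]]
wrist_force: [-0.5, 2.7, 4.4]
gripper_width: 0.541
gripper_force: 30.0
```

Emit:
apply_moves --moves '[[[0, 0, -0.02], 0], [[0, 0, -0.03], 0], [[0, 0, -0.025], 0], [[0.0276, -0.0023, 0], 0], [[0.0276, -0.0023, 0], 0]]'

```text
time_s: 15.25
tcp_pos: [0.6125, -0.0646, 0.1047]
ee_rot: [[-0.991, -0.135, 0.003], [-0.135, 0.991, 0.0], [-0.003, 0.0, -1.0]]
wrist_force: [-2.3, -0.3, -3.0]
gripper_width: 0.549
gripper_force: 30.0
```

Emit:
apply_moves --moves '[[[0.0276, -0.0023, 0], 0], [[0.0276, -0.0023, 0], 0], [[0.0276, -0.0023, 0], 0], [[0.0276, -0.0023, 0], 0], [[0, 0, 0.02], 0]]'

```text
time_s: 15.67
tcp_pos: [0.4995, -0.0898, 0.0859]
ee_rot: [[-0.991, -0.133, 0.001], [-0.133, 0.991, 0.0], [-0.001, 0.0, -1.0]]
wrist_force: [0.7, 0.4, -2.9]
gripper_width: 0.543
gripper_force: 30.0
```

Emit:
apply_moves --moves '[[[0, 0, 0.025], 0], [[0, 0, 0.015], 0], [[0, 0, 0], 0], [[0, 0, 0], 0]]'

```text
time_s: 16.0
tcp_pos: [0.5027, -0.089, 0.043]
ee_rot: [[-0.991, -0.135, -0.003], [-0.135, 0.991, -0.001], [0.003, -0.0, -1.0]]
wrist_force: [0.3, 0.9, -1.3]
gripper_width: 0.546
gripper_force: 30.0
```

Emit:
apply_moves --moves '[[[-0.0012, 0.0005, 0.004], 0], [[0, 0, 0.003], 0], [[0, 0, 0], 0], [[0, 0, 0], 0]]'

```text
time_s: 16.33
tcp_pos: [0.5049, -0.088, 0.0373]
ee_rot: [[-0.991, -0.135, 0.001], [-0.135, 0.991, 0.0], [-0.001, -0.0, -1.0]]
wrist_force: [0.8, 0.2, -2.6]
gripper_width: 0.544
gripper_force: 30.0
```

Emit:
apply_moves --moves '[[[0.0008, -0.0003, 0.001], 0], [[0, 0, 0.001], 0], [[0, 0, 0], 0]]'

```text
time_s: 16.58
tcp_pos: [0.504, -0.0885, 0.0356]
ee_rot: [[-0.991, -0.135, 0.001], [-0.135, 0.991, -0.0], [-0.001, -0.0, -1.0]]
wrist_force: [-1.9, 0.3, 2.5]
gripper_width: 0.544
gripper_force: 30.0
```

Emit:
apply_moves --moves '[[[0, 0, 0], 0], [[0, 0, 0], 0], [[0, 0, 0], 0]]' --hand 0.08

```text
time_s: 16.83
tcp_pos: [0.5042, -0.0884, 0.0351]
ee_rot: [[-0.991, -0.135, 0.001], [-0.135, 0.991, 0.0], [-0.001, -0.0, -1.0]]
wrist_force: [-0.4, -0.1, 0.6]
gripper_width: 0.691
gripper_force: 0.0
```

Emit:
apply_moves --moves '[[[0, 0, -0.02], 0], [[0, 0, -0.035], 0], [[0, 0, -0.035], 0], [[0, 0, -0.03], 0], [[-0.0253, -0.023, 0], 0]]'

```text
time_s: 17.25
tcp_pos: [0.5328, -0.1065, 0.1627]
ee_rot: [[-0.99, -0.139, 0.012], [-0.139, 0.99, 0.001], [-0.012, -0.001, -1.0]]
wrist_force: [1.1, 0.6, 1.0]
gripper_width: 0.913
gripper_force: 0.0
```

Emit:
apply_moves --moves '[[[-0.0253, -0.023, 0], 0], [[-0.0253, -0.023, 0], 0], [[-0.0253, -0.023, 0], 0], [[-0.0253, -0.023, 0], 0], [[-0.0253, -0.023, 0], 0]]'

```text
time_s: 17.67
tcp_pos: [0.674, -0.2058, 0.1547]
ee_rot: [[-0.991, -0.135, -0.0], [-0.135, 0.991, 0.0], [0.0, 0.0, -1.0]]
wrist_force: [0.8, 0.3, -0.9]
gripper_width: 0.919
gripper_force: 0.0
```

Emit:
apply_moves --moves '[[[0, 0, 0.02], 0], [[0, 0, 0], 0], [[0, 0, 0], 0]]'

```text
time_s: 17.92
tcp_pos: [0.6715, -0.2047, 0.1328]
ee_rot: [[-0.991, -0.134, -0.005], [-0.134, 0.991, 0.001], [0.005, 0.001, -1.0]]
wrist_force: [0.4, 0.3, 0.9]
gripper_width: 0.921
gripper_force: 0.0
```

```bash
python3 e.py "{'small_cheese':(.673,-.205,0),'honey_jar':(.504,-.0885,.006)}" scene,side,wrist
```

```text
17.9167 [ 0.6715 -0.2047  0.1328] yawx -172.28 j6 -78.5
scene small_cheese 0.72 [ 0.6711 -0.2035] 1.26
scene honey_jar 0.75 [ 0.5023 -0.088 ] 0.4
side small_cheese 0.67 [ 0.673  -0.2048] 0.5
side honey_jar 0.62 [ 0.5049 -0.0876] 0.44
wrist small_cheese 0.91 [ 0.6725 -0.2068] 1.47
wrist honey_jar 0.71 [ 0.5046 -0.0902] 0.82
ALL small_cheese [ 0.6731 -0.2063 -0.0023] 1.24
ALL honey_jar [ 0.504  -0.0892  0.0046] 0.67
```

Emit:
apply_moves --moves '[[[0, 0, 0.035], 0], [[0, 0, 0.035], 0], [[0, 0, 0.025], 0], [[0, 0, 0], 0], [[0, 0, 0], 0]]'

```text
time_s: 18.78
tcp_pos: [0.6722, -0.2048, 0.039]
ee_rot: [[-0.991, -0.135, -0.003], [-0.135, 0.991, -0.0], [0.003, 0.0, -1.0]]
wrist_force: [0.5, -0.3, 1.6]
gripper_width: 0.918
gripper_force: 0.0
```

Emit:
apply_moves --moves '[[[-0.0006, -0.0003, 0.015], 0], [[0, 0, 0.01], 0], [[0, 0, 0.005], 0], [[0, 0, 0], 0], [[0, 0, 0], 0]]'

```text
time_s: 19.2
tcp_pos: [0.674, -0.2051, 0.0108]
ee_rot: [[-0.991, -0.135, 0.001], [-0.135, 0.991, -0.0], [-0.001, -0.001, -1.0]]
wrist_force: [-0.1, 0.5, -0.3]
gripper_width: 0.918
gripper_force: 0.0
```

Emit:
apply_moves --moves '[[[0.0007, 0, 0.002], 0], [[0, 0, 0], 0], [[0, 0, 0], 0], [[0, 0, 0], 0], [[0, 0, 0], 0]]' --hand 0.038

```text
time_s: 19.62
tcp_pos: [0.673, -0.2051, 0.0083]
ee_rot: [[-0.991, -0.135, 0.0], [-0.135, 0.991, -0.0], [-0.0, -0.0, -1.0]]
wrist_force: [1.0, -1.0, 0.2]
gripper_width: 0.621
gripper_force: 0.0
```

Emit:
apply_moves --moves '[[[0, 0, 0], 0], [[0, 0, 0], 0], [[0, 0, 0], 0], [[0, 0, 0], 0]]'

```text
time_s: 19.95
tcp_pos: [0.673, -0.205, 0.0081]
ee_rot: [[-0.991, -0.135, 0.0], [-0.135, 0.991, -0.0], [-0.0, -0.0, -1.0]]
wrist_force: [-0.1, 0.2, 1.3]
gripper_width: 0.526
gripper_force: 30.0
```

Emit:
apply_moves --moves '[[[0, 0, -0.02], 0], [[0, 0, -0.035], 0], [[0, 0, -0.035], 0], [[0, 0, -0.035], 0], [[0.0125, 0.034, -0.01], 0]]'

```text
time_s: 20.37
tcp_pos: [0.6609, -0.1775, 0.1493]
ee_rot: [[-0.991, -0.132, 0.013], [-0.132, 0.991, -0.004], [-0.012, -0.006, -1.0]]
wrist_force: [2.0, 1.4, 1.7]
gripper_width: 0.538
gripper_force: 30.0
```

Emit:
apply_moves --moves '[[[0.0125, 0.034, 0], 0], [[0.0125, 0.034, 0], 0], [[0.0125, 0.034, 0], 0], [[0.0125, 0.034, 0], 0], [[0.0125, 0.034, 0], 0]]'

```text
time_s: 20.78
tcp_pos: [0.5698, -0.0118, 0.1429]
ee_rot: [[-0.991, -0.134, -0.0], [-0.134, 0.991, 0.0], [0.0, 0.0, -1.0]]
wrist_force: [0.9, 1.0, -1.0]
gripper_width: 0.532
gripper_force: 30.0
```

Emit:
apply_moves --moves '[[[0.0125, 0.034, 0], 0], [[0.0125, 0.034, 0], 0], [[0.0125, 0.034, 0], 0], [[0.0125, 0.034, 0], 0], [[0.0125, 0.034, 0], 0]]'

```text
time_s: 21.2
tcp_pos: [0.4849, 0.1483, 0.143]
ee_rot: [[-0.991, -0.135, 0.0], [-0.135, 0.991, 0.0], [-0.0, 0.0, -1.0]]
wrist_force: [0.6, 0.6, -0.9]
gripper_width: 0.535
gripper_force: 30.0
```

Emit:
apply_moves --moves '[[[0, 0, 0.03], 0], [[0, 0, 0.03], 0], [[0, 0, 0], 0], [[0, 0, 0], 0]]'

```text
time_s: 21.53
tcp_pos: [0.4853, 0.1464, 0.0821]
ee_rot: [[-0.991, -0.135, -0.003], [-0.135, 0.991, -0.002], [0.003, -0.002, -1.0]]
wrist_force: [-0.2, -0.3, -0.1]
gripper_width: 0.533
gripper_force: 30.0
```

```bash
python3 e.py "{'tin':(.4857,.1465,.006)}" scene,side,wrist
python3 - <<'E'
import glob,os
print(sorted(glob.glob('pics/*'),key=os.path.getmtime)[-3:])
E
```

```text
21.5333 [0.4853 0.1464 0.0821] yawx -172.21 j6 -117.4
scene tin 0.53 [0.4846 0.1461] 0.23
side tin 0.68 [0.4834 0.1485] 1.37
wrist tin 0.78 [0.4845 0.1444] 7.53
ALL tin [0.4851 0.1448 0.0025] 4.13
['pics/scene_2153.png', 'pics/side_2153.png', 'pics/wrist_2153.png']
```

Emit:
apply_moves --moves '[[[0, 0, 0.015], 0], [[0, 0, 0.008], 0], [[0, 0, 0], 0], [[0, 0, 0], 0]]'

```text
time_s: 22.17
tcp_pos: [0.4861, 0.1467, 0.0599]
ee_rot: [[-0.991, -0.135, -0.001], [-0.135, 0.991, -0.001], [0.001, -0.001, -1.0]]
wrist_force: [0.6, 0.0, -1.7]
gripper_width: 0.527
gripper_force: 30.0
```

Emit:
apply_moves --moves '[[[0.0005, 0, 0.004], 0], [[0, 0, 0.002], 0], [[0, 0, 0], 0], [[0, 0, 0], 0]]'

```text
time_s: 22.5
tcp_pos: [0.4857, 0.147, 0.054]
ee_rot: [[-0.991, -0.135, 0.0], [-0.135, 0.991, -0.0], [-0.0, -0.0, -1.0]]
wrist_force: [-0.1, -1.5, -0.2]
gripper_width: 0.535
gripper_force: 30.0
```

Emit:
apply_moves --moves '[[[0, 0, 0.001], 0], [[0, 0, 0.0005], 0], [[0, 0, 0], 0]]'

```text
time_s: 22.75
tcp_pos: [0.4856, 0.1469, 0.0524]
ee_rot: [[-0.991, -0.135, -0.0], [-0.135, 0.991, -0.0], [0.0, -0.0, -1.0]]
wrist_force: [-1.0, -0.3, -0.8]
gripper_width: 0.528
gripper_force: 30.0
```

Emit:
apply_moves --moves '[[[0, 0, 0.001], 0], [[0, 0, 0], 0], [[0, 0, 0], 0]]'

```text
time_s: 23.0
tcp_pos: [0.4858, 0.147, 0.052]
ee_rot: [[-0.991, -0.135, 0.0], [-0.135, 0.991, 0.0], [-0.001, 0.0, -1.0]]
wrist_force: [-1.8, -0.9, 4.5]
gripper_width: 0.534
gripper_force: 30.0
```

Emit:
apply_moves --moves '[[[0, 0, 0], 0], [[0, 0, 0], 0], [[0, 0, 0], 0]]' --hand 0.064

```text
time_s: 23.25
tcp_pos: [0.4856, 0.1469, 0.0512]
ee_rot: [[-0.991, -0.135, -0.0], [-0.135, 0.991, 0.0], [0.0, 0.0, -1.0]]
wrist_force: [-0.3, 0.9, 0.4]
gripper_width: 0.678
gripper_force: 0.0
```

Emit:
apply_moves --moves '[[[0, 0, -0.015], 0], [[0, 0, -0.035], 0], [[0, 0, -0.04], 0], [[0, 0, -0.04], 0], [[0, 0, -0.02], 0]]'

```text
time_s: 23.67
tcp_pos: [0.4876, 0.1477, 0.2064]
ee_rot: [[-0.991, -0.136, 0.007], [-0.136, 0.991, 0.003], [-0.007, 0.002, -1.0]]
wrist_force: [1.3, 0.4, 0.4]
gripper_width: 0.733
gripper_force: 0.0
```

Emit:
apply_moves --moves '[[[-0.0245, -0.0189, 0], 0], [[-0.0245, -0.0189, 0], 0], [[-0.0245, -0.0189, 0], 0], [[-0.0245, -0.0189, 0], 0], [[-0.0245, -0.0189, 0], 0]]' --hand 0.075

```text
time_s: 24.08
tcp_pos: [0.6208, 0.069, 0.2011]
ee_rot: [[-0.991, -0.135, -0.0], [-0.135, 0.991, 0.0], [0.0, 0.0, -1.0]]
wrist_force: [0.1, 0.3, 0.5]
gripper_width: 0.852
gripper_force: 0.0
```

Emit:
apply_moves --moves '[[[0, 0, 0], -7], [[0, 0, 0], 0], [[0, 0, 0], 0]]'

```text
time_s: 24.33
tcp_pos: [0.6194, 0.0696, 0.2006]
ee_rot: [[-0.968, -0.251, -0.002], [-0.251, 0.968, -0.0], [0.002, 0.0, -1.0]]
wrist_force: [0.1, -0.6, -0.4]
gripper_width: 0.861
gripper_force: 0.0
```

```bash
python3 e.py "{'tin':(.4857,.1465,.006),'small_cheese':(.4857,.147,.044),'cheese_brick':(.668,.0615,0),'oil_bottle':(.683,.2,0)}" scene,side,wrist
```

```text
24.3333 [0.6194 0.0696 0.2006] yawx -165.44 j6 -96.7
scene tin 0.6 [0.4932 0.1441] 2.0
scene small_cheese 0.73 [0.4859 0.1475] 0.62
scene cheese_brick 0.71 [0.6668 0.0609 0.214 ] 1.05
scene oil_bottle 0.82 [0.6723 0.2009] 8.08
side tin 0.72 [0.4842 0.1526] 2.49
side small_cheese 0.63 [0.4851 0.1477] 0.66
side cheese_brick 0.84 [0.6676 0.0631 0.2432] 0.68
side oil_bottle 0.77 [0.6895 0.1893] 6.23
wrist tin none
wrist small_cheese 0.66 [0.4861 0.1448] 1.45
wrist cheese_brick 0.85 [0.668  0.0598 0.2553] 1.47
wrist oil_bottle 0.8 [0.6743 0.2054] 20.66
ALL tin [ 0.4878  0.1467 -0.0025] 2.2
ALL small_cheese [0.4855 0.1462 0.0412] 0.97
ALL cheese_brick [ 0.6686  0.0603 -0.0026  0.2554] 1.13
ALL oil_bottle [0.681  0.1959 0.0038] 14.85
```

Emit:
apply_moves --moves '[[[-0.0224, -0.0101, 0], 0], [[-0.0224, -0.0101, 0], 0], [[0, 0, 0.035], 0], [[0, 0, 0.035], 0], [[0, 0, 0.035], 0]]'

```text
time_s: 25.5
tcp_pos: [0.6688, 0.0616, 0.0955]
ee_rot: [[-0.967, -0.254, 0.002], [-0.254, 0.967, 0.001], [-0.002, 0.0, -1.0]]
wrist_force: [0.6, 0.0, -1.3]
gripper_width: 0.866
gripper_force: 0.0
```

Emit:
apply_moves --moves '[[[0, 0, 0.03], 0], [[0, 0, 0], 0], [[0, 0, 0], 0], [[0, 0, 0], 0]]'

```text
time_s: 25.83
tcp_pos: [0.6699, 0.0619, 0.0685]
ee_rot: [[-0.967, -0.255, 0.003], [-0.255, 0.967, 0.0], [-0.003, -0.001, -1.0]]
wrist_force: [0.9, -0.6, 0.9]
gripper_width: 0.862
gripper_force: 0.0
```

```bash
python3 e.py "{'cheese_brick':(.668,.0615,0)}" wrist; ls -t pics|head -1
```

```text
25.8333 [0.6699 0.0619 0.0685] yawx -165.2 j6 -94.3
wrist cheese_brick 0.82 [0.6678 0.06   0.2551] 1.99
wrist_2583.png
```

Emit:
apply_moves --moves '[[[0.0016, -0.0006, 0.025], 0], [[0, 0, 0.02], 0], [[0, 0, 0.01], 0], [[0, 0, 0], 0], [[0, 0, 0], 0]]'

```text
time_s: 26.35
tcp_pos: [0.6677, 0.0609, 0.0126]
ee_rot: [[-0.967, -0.255, 0.002], [-0.255, 0.967, 0.0], [-0.002, -0.0, -1.0]]
wrist_force: [0.3, 0.6, 0.2]
gripper_width: 0.87
gripper_force: 0.0
```

Emit:
apply_moves --moves '[[[0, 0, 0], 0], [[0, 0, 0], 0], [[0, 0, 0], 0], [[0, 0, 0], 0], [[0, 0, 0], 0]]' --hand 0.034

```text
time_s: 26.77
tcp_pos: [0.6671, 0.0608, 0.012]
ee_rot: [[-0.967, -0.255, 0.001], [-0.255, 0.967, 0.0], [-0.001, 0.0, -1.0]]
wrist_force: [0.7, 0.2, -0.4]
gripper_width: 0.566
gripper_force: 0.0
```

Emit:
apply_moves --moves '[[[0, 0, 0], 0], [[0, 0, 0], 0], [[0, 0, 0], 0], [[0, 0, 0], 0]]'

```text
time_s: 27.1
tcp_pos: [0.6669, 0.0608, 0.0117]
ee_rot: [[-0.967, -0.255, 0.0], [-0.255, 0.967, 0.0], [-0.0, 0.0, -1.0]]
wrist_force: [-1.4, 0.9, 2.3]
gripper_width: 0.504
gripper_force: 30.0
```

Emit:
apply_moves --moves '[[[0, 0, -0.02], 0], [[0, 0, -0.04], 0], [[0, 0, -0.04], 0], [[0, 0, -0.04], 0], [[0, 0, -0.04], 0]]'

```text
time_s: 27.52
tcp_pos: [0.6661, 0.0605, 0.1924]
ee_rot: [[-0.967, -0.254, -0.002], [-0.254, 0.967, -0.0], [0.002, 0.0, -1.0]]
wrist_force: [1.9, 0.6, -1.4]
gripper_width: 0.503
gripper_force: 30.0
```

Emit:
apply_moves --moves '[[[0.0244, -0.0265, 0], 0], [[0.0244, -0.0265, 0], 0], [[0.0244, -0.0265, 0], 0], [[0.0244, -0.0265, 0], 0], [[0.0244, -0.0265, 0], 0]]'

```text
time_s: 27.93
tcp_pos: [0.5811, -0.0997, 0.1908]
ee_rot: [[-0.967, -0.255, -0.001], [-0.255, 0.967, 0.0], [0.001, 0.001, -1.0]]
wrist_force: [0.2, -0.1, -1.1]
gripper_width: 0.507
gripper_force: 30.0
```

Emit:
apply_moves --moves '[[[0.0244, -0.0265, 0], 0], [[0.0244, -0.0265, 0], 0], [[0.0244, -0.0265, 0], 0], [[0.0244, -0.0265, 0], 0], [[0.0244, -0.0265, 0], 0]]'

```text
time_s: 28.35
tcp_pos: [0.4968, -0.2589, 0.1909]
ee_rot: [[-0.967, -0.255, -0.001], [-0.255, 0.967, 0.001], [0.001, 0.001, -1.0]]
wrist_force: [0.2, -0.5, -1.6]
gripper_width: 0.501
gripper_force: 30.0
```

Emit:
apply_moves --moves '[[[0.0244, -0.0265, 0], 0], [[0, 0, 0], 0], [[0, 0, 0], 0]]'

```text
time_s: 28.6
tcp_pos: [0.48, -0.2909, 0.1908]
ee_rot: [[-0.968, -0.251, -0.001], [-0.251, 0.968, 0.001], [0.001, 0.001, -1.0]]
wrist_force: [0.7, -0.2, -1.7]
gripper_width: 0.504
gripper_force: 30.0
```

```bash
python3 - <<'E'
import h;print(h.MD["pickle_jar"].max(0))
E
python3 e.py "{'pickle_jar':(.4475,-.353,0),'tin':(.4857,.1465,.006),'small_cheese':(.4857,.147,.044),'cheese_brick':(.5,-.297,.18)}" scene,side,wrist;ls -t pics|head -3
```

```text
[0.046 0.046 0.12 ]
28.6 [ 0.48   -0.2909  0.1908] yawx -165.46 j6 -60.8
scene pickle_jar 0.78 [ 0.4465 -0.3529] 0.9
scene tin 0.6 [0.4933 0.1433] 1.43
scene small_cheese 0.55 [0.4857 0.1473] 0.4
scene cheese_brick 0.78 [ 0.4819 -0.2901  0.227 ] 1.0
side pickle_jar 0.69 [ 0.4462 -0.3533] 0.39
side tin 0.52 [0.484  0.1501] 2.23
side small_cheese 0.86 [0.4857 0.1461] 0.4
side cheese_brick 0.46 [ 0.4794 -0.278   0.1762] 3.07
wrist pickle_jar 0.74 [ 0.4467 -0.3548] 1.75
wrist tin none
wrist small_cheese none
wrist cheese_brick none
ALL pickle_jar [ 0.4466 -0.3546  0.    ] 1.17
ALL tin [ 4.866e-01  1.459e-01 -4.000e-04] 1.82
ALL small_cheese [0.4857 0.1467 0.0442] 0.42
ALL cheese_brick [ 0.4822 -0.2893  0.1777  0.2242] 2.67
wrist_2860.png
side_2860.png
scene_2860.png
```

Emit:
apply_moves --moves '[[[0.0243, -0.026, 0], 0], [[0.0243, -0.026, 0], 0], [[0, 0, 0.02], 0], [[0, 0, 0.02], 0], [[0, 0, 0], 0]]'

```text
time_s: 29.77
tcp_pos: [0.4449, -0.3513, 0.1475]
ee_rot: [[-0.968, -0.252, -0.007], [-0.252, 0.968, 0.005], [0.005, 0.006, -1.0]]
wrist_force: [-0.5, 1.0, -0.8]
gripper_width: 0.5
gripper_force: 30.0
```

Emit:
apply_moves --moves '[[[0, 0, 0.01], 0], [[0, 0, 0], 0], [[0, 0, 0], 0]]'

```text
time_s: 30.02
tcp_pos: [0.4482, -0.3521, 0.1418]
ee_rot: [[-0.967, -0.256, 0.0], [-0.256, 0.967, -0.0], [-0.0, -0.0, -1.0]]
wrist_force: [-0.5, -0.4, -2.0]
gripper_width: 0.504
gripper_force: 30.0
```

Emit:
apply_moves --moves '[[[0.002, -0.001, 0.005], 0], [[0, 0, 0.003], 0], [[0, 0, 0], 0], [[0, 0, 0], 0]]'

```text
time_s: 30.35
tcp_pos: [0.4461, -0.3536, 0.1335]
ee_rot: [[-0.967, -0.255, -0.0], [-0.255, 0.967, -0.0], [0.0, -0.0, -1.0]]
wrist_force: [0.4, -0.2, -1.3]
gripper_width: 0.501
gripper_force: 30.0
```

Emit:
apply_moves --moves '[[[0, 0, 0.001], 0], [[0, 0, 0.0005], 0], [[0, 0, 0], 0]]'

```text
time_s: 30.6
tcp_pos: [0.4461, -0.3537, 0.132]
ee_rot: [[-0.967, -0.255, 0.0], [-0.255, 0.967, 0.0], [-0.0, -0.0, -1.0]]
wrist_force: [0.5, 0.1, -2.1]
gripper_width: 0.504
gripper_force: 30.0
```

Emit:
apply_moves --moves '[[[0, 0, 0.001], 0], [[0, 0, 0], 0], [[0, 0, 0], 0]]'

```text
time_s: 30.85
tcp_pos: [0.4462, -0.3538, 0.1317]
ee_rot: [[-0.967, -0.255, 0.0], [-0.255, 0.967, -0.0], [-0.0, -0.001, -1.0]]
wrist_force: [-0.7, 2.1, 3.7]
gripper_width: 0.5
gripper_force: 30.0
```

Contact at the expected height; release, back off, and check.

Emit:
apply_moves --moves '[[[0, 0, 0], 0], [[0, 0, 0], 0], [[0, 0, 0], 0]]' --hand 0.07

```text
time_s: 31.1
tcp_pos: [0.4461, -0.3537, 0.1307]
ee_rot: [[-0.967, -0.255, 0.0], [-0.255, 0.967, -0.0], [-0.0, -0.0, -1.0]]
wrist_force: [-0.3, -0.4, 0.9]
gripper_width: 0.655
gripper_force: 0.0
```

Emit:
apply_moves --moves '[[[0, 0, -0.01], 0], [[0, 0, -0.03], 0], [[0, 0, -0.04], 0], [[0, 0, -0.04], 0], [[0, 0, -0.04], 0]]'

```text
time_s: 31.52
tcp_pos: [0.4457, -0.3537, 0.2935]
ee_rot: [[-0.967, -0.255, 0.0], [-0.255, 0.967, -0.001], [-0.0, -0.001, -1.0]]
wrist_force: [0.3, 0.2, -0.4]
gripper_width: 0.797
gripper_force: 0.0
```

Emit:
apply_moves --moves '[[[-0.03, 0.02, 0], 0], [[-0.03, 0.02, 0], 0], [[0, 0, 0], 0], [[0, 0, 0], 0], [[0, 0, 0], 0]]'

```text
time_s: 31.93
tcp_pos: [0.4938, -0.2997, 0.2912]
ee_rot: [[-0.967, -0.255, -0.0], [-0.255, 0.967, -0.0], [0.0, -0.0, -1.0]]
wrist_force: [0.1, 0.7, 0.1]
gripper_width: 0.8
gripper_force: 0.0
```

```bash
python3 e.py "{'pickle_jar':(.4467,-.3535,0),'cheese_brick':(.4467,-.3535,.12),'tin':(.4857,.1465,.006),'small_cheese':(.4857,.147,.044),'honey_jar':(.504,-.0885,.006)}" scene,side,wrist
python3 - <<'E'
import cv2,glob,os
f=sorted(glob.glob('pics/*.png'),key=os.path.getmtime)
g={n:[k for k in f if n+'_' in k][-1] for n in('scene','side')}
a=cv2.imread(g['scene'])[120:260,140:430];b=cv2.imread(g['side'])[120:290,290:470]
a=cv2.resize(a,None,fx=2,fy=2,interpolation=2);b=cv2.resize(b,None,fx=1.9,fy=1.9,interpolation=2)
import numpy as np
H=max(a.shape[0],b.shape[0]);o=np.zeros((600,800,3),np.uint8);o[:a.shape[0],:a.shape[1]]=a;
o[600-b.shape[0]:,:b.shape[1]]=b[:, :800] if a.shape[0]+b.shape[0]<=603 else b
cv2.imwrite('pics/chk.png',o)
E
```

```text
31.9333 [ 0.4938 -0.2997  0.2912] yawx -165.21 j6 -60.0
scene pickle_jar 0.77 [ 0.4484 -0.3521] 1.13
scene cheese_brick 0.69 [ 0.4483 -0.353   0.2486] 0.81
scene tin 0.71 [0.4949 0.1439] 0.95
scene small_cheese 0.5 [0.486  0.1469] 0.44
scene honey_jar 0.77 [ 0.5049 -0.0881] 0.41
side pickle_jar 0.88 [ 0.4445 -0.3483] 2.98
side cheese_brick 0.75 [ 0.4461 -0.3542  0.2501] 1.3
side tin 0.67 [0.4828 0.1518] 2.69
side small_cheese 0.55 [0.4864 0.1462] 0.37
side honey_jar none
wrist pickle_jar 0.92 [ 0.4457 -0.3549] 2.21
wrist cheese_brick 0.9 [ 0.4476 -0.3551  0.2334] 0.97
wrist tin 0.61 [0.4832 0.1453] 5.34
wrist small_cheese 0.74 [0.4846 0.1454] 1.21
wrist honey_jar 0.91 [ 0.5047 -0.0899] 0.55
ALL pickle_jar [ 0.4459 -0.355  -0.0057] 2.07
ALL cheese_brick [ 0.4476 -0.3551  0.1179  0.2353] 1.05
ALL tin [ 0.4846  0.148  -0.0027] 3.08
ALL small_cheese [0.4856 0.1464 0.0434] 0.83
ALL honey_jar [ 0.5048 -0.089   0.0051] 0.55
```

View pics/chk.png

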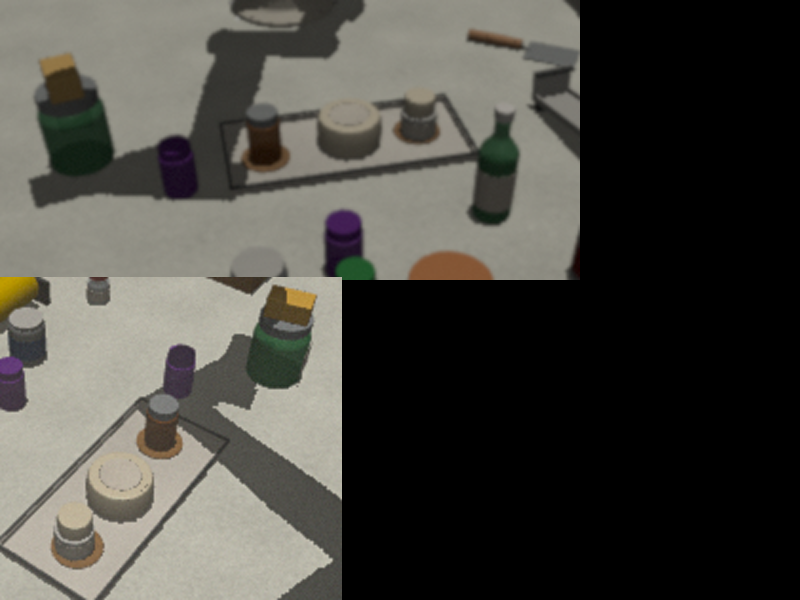

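The picture shows the tin with the small cheese on the left mat (about 418,118), the honey jar on the right mat (263,137) and the brick on the pickle jar (60,78). The oil bottle is still standing (495,165). The measured offsets are within about 2 mm, so I am handing the job in.

```bash
python3 -c "
from station import r
print(r.finish_job())"
```

```text
the job is handed in; nothing more can be done
None
```

I set out the display as asked and handed it in at about 32 s: the tin is on the left mat with the small cheese on it, the honey jar is on the right mat, the brick is flat on the pickle jar lid, and the oil bottle is still standing; measured offsets are about 2 mm, and the hand-in gave no verdict.

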